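# Draw out the board tray with the hook tool

## Robot

A 7-joint arm with a two-finger parallel gripper is mounted at the origin on a cart in front of the work surface, level with it; the furniture and walls round the work are solid. World frame = base frame: x ahead of the robot, y to its left, z up, the work surface at z = 0. Lengths are in m, angles in rad, forces in N, time in s.
With the tool pointing down it reaches from about 0.4 to 0.85 m from the base axis. Payload 10.4 kg.
Tool frame: the origin (TCP) lies at the centre of the arm's flange, where the gripper is bolted on; the fingertips stand 182 mm ahead of it and the grasp point (between the pads) lies 164 mm ahead of it; z points along the fingers, y is the line along which they close (so a half turn about z gives the same grasp; the last joint's range is limited). The gripper opens to 87 mm and grips with 3 to 60 N. Pads are 19 mm wide; open, the fingers measure 117 mm over their backs; the gripper's body (75 mm by 190 mm) begins 51 mm behind the grasp point.
Start: joints at [-1.246, 0.332, -0.065, 1.46, 0.022, 1.35, -0.088], TCP at [0.213, 0.588, 0.405] pointing down, gripper open.
Joint ranges: [-2.6, 2.6], [-0.5, 2.12], [-1.47, 1.34], [0.16, 2.42], [-1.27, 4.41], [0.06, 2.06], [-2.6, 2.6]. Speed limits (rad/s): [2.22, 2.22, 2.79, 2.79, 3.14, 3.14, 3.14].

## Interface

Orientations are given as a unit quaternion [x, y, z, w].
In Python, from bench import read_state, viewer, r gives the robot as it stands.
- The arm moves only by the tool carry_out, never from a script. Its argument "moves" is a list of rows, each a list of 6 numbers: the shift along the tool's x, y, z in units of 40 mm (1.0 is 40 mm), then the turn, a rotation vector about the tool's x, y, z in units of 8 degrees (1.0 is 8 degrees). A call has 1 to 20 rows; each row shifts and turns the commanded pose from where the row before left it, along the tool's axes as they then stand; what a row does not reach is not made up. A row lasts 1/8 s, in which the tool goes at most 62.5 mm and 10.7 degrees, less where a joint would pass 70% of its speed; a pose out of reach is approached as far as the arm can. A call is refused whole if a number of a shift passes 1 or a number of a turn 1, either way. A call with a gripper value outside its range is refused whole. "fingers" is the finger opening in mm, from 0 to 87, set as the call begins (left out, the last holds). The fingers move at their own pace and stop on an object; "force" is the grip in N (left out, the last holds). Time passes only in rows, so rows that do not move let the fingers close. It gives the time, the measured TCP pose, the force, the opening and the grip force at its end, in the units of the state.
- read_state(): the state, without advancing time (a new reading comes with each control period).
- viewer.camera(name): name is "side" or "top"; returns a dict with "pixels" (480x640x3 uint8, red, green, blue), "range_z" (480x640 float32, m along the optical axis (not along the pixel's ray), 0 where there is no reading), "fx", "fy", "cx", "cy" (pixels), "xyz" and "orientation" of the camera in the world. Camera axes: x right, y down, z forward; pixel columns grow to the right and rows downward; lengths in m; the calibration is good to about 2 mm. A picture is of the moment at which its call begins.
- r.close_job(): hands the job in; it is judged then, once.
The state is a dict: "time": time; "joint_positions": joint angles; "joint_vel": joint speeds; "joint_torque": joint torques, N m; "ee_pos": TCP position; "eef_rot": TCP orientation; "ft_force": force on the tool from outside, world axes, zero at the start; "torque": the same for the moment, N m; "width": finger opening in m; "grip_force": force on a finger pad.
Only numpy, scipy, OpenCV 4.12 (cv2) and the standard library are available. Lean on these libraries where they do the work, as an engineer would, in place of code of your own. Each camera call takes 0.05 s, during which the arm holds its last target. There are 200 camera calls.

## Task

The trays have come hot from burn-in, so use the hook tool: take it from its rest, hook the eye of the tray that carries the circuit board and drag that tray straight out until you feel it come up against its hidden end stop; hold a firm pull of about 10 N against the stop for half a second, never more than 22 N. Then unhook, leave the tray out and lay the tool back in its rest as you found it, keeping hold of it until it is there. Touch trays and docks with nothing but the tool, and leave the empty tray and everything else where it is.

Things in the scene. Friction and masses are not known exactly. Their poses are not given: they have to be found in the camera images.
- tool: Hook tool, lying in the rest. Black ribbed handle bar 110 long, 16 wide, 22 high, steel hook at its +x end. Origin at the handle's centre, x along it to the hook, z up. 0.11 to 0.18 kg, balance near the origin. Grasp the handle from above across its 16 mm width, at its middle between the saddles (76 mm apart).
- hook_tip (a point): Bottom of the hook, at (96.5, 0, -37) mm in the tool's frame. A 6 mm thick wire runs from the handle along x to x = 100, turns straight down to z = -34, and ends in a barb turned back to the handle, reaching x = 88, lowest point z = -40. The hook so spans x = 88 to 103 (15 mm); a bar it pulls on bears on the upright wire, above the barb.
- rest: Fixed rest: aluminium base 130 x 60 x 8, two black U saddles 10 thick at x = -43 and +43 mm. Origin under its centre, on the worktop. Saddle floors 55 mm up, slot 22 wide, cheeks flared outwards from 70 to 80 mm height. With the tool seated, tool origin is 66 mm above the rest's, axes parallel, hook to +x.
- dock_a: Fixed dock of the board's tray: grey box 160 x 104 x 64, hood over its rear half, front (-x) open. Origin under its centre, on the worktop. The tray slides level along the dock's -x. The two docks stand side by side, in either order.
- tray_a: Aluminium tray with the green circuit board (62 x 100), 146 x 80, front plate from 16 to 46 mm height, axes as the dock's, origin at worktop level 107 mm behind the eye. Starts 0 to 50 mm out. Slides with about 2.5 N friction, stays where left. Hard hidden stop, set differently each time: the tray meets it after 50 to 75 mm of travel from its start, so it must be felt.
- eye_a (a point): Centre of the pull eye of the board's tray: fixed flat level steel ring, 30 mm hole, 6 mm wire, 42 outside, hole axis vertical, 35 mm above the worktop, 29.5 mm ahead (-x) of the front plate on a short stem. 107 to 157 mm ahead of the dock's origin at the start, 182 to 207 mm when on the stop.
- dock_b: The other dock, the same as dock_a, with an empty tray.
- eye_b (a point): Eye of the empty tray, the same as eye_a. Must stay where it is.
- ring: Bystander: loose turned aluminium ring, 75 across, 12 high, lying to the right of the docks. Origin under its centre.
- driver: Bystander: loose screwdriver, 178 long, lying behind the rest. Origin under its centre.
- bottle: Bystander: loose squeeze bottle, 47 across, 134 high, standing behind the test jig. Origin under its centre.

How it is judged:
On the way, in this order (a step that is already met when the one before it is completed fails the run):
1. the hook hangs in the eye of the board's tray: its bottom within 16 mm of the eye's centre and more than 6 mm below it (horizontal distance between hook_tip and eye_a below 0.016 m and z of hook_tip in the frame of eye_a below -0.006 m), for 0.1 s.
2. the tray is out, at a standstill against its stop, with the hook pulling at it with more than 6 N, for 0.3 s (x of eye_a in the frame of dock_a below -0.172 m and contact force between tool and tray_a above 6 N and linear speed of tray_a below 0.006 m/s), for 0.3 s.
At the end, for the whole second after the job is handed in: The board's tray is out (its eye at least 172 mm ahead of its dock's origin) and still, the hook is off it, and the tool lies still in its rest as at the start: within 20 mm along it, 0.15 rad in yaw, level, seated on the saddle floors (x of eye_a in the frame of dock_a below -0.172 m and horizontal distance between tool and rest below 0.02 m and z of tool in the frame of rest between 0.058 and 0.073 m and angle between the x axis of tool and the x axis of rest, either way round below 0.15 rad and angle between tool's own z axis and vertical below 0.2 rad and linear speed of tool below 0.02 m/s and linear speed of tray_a below 0.01 m/s and contact force between tool and tray_a below 0.1 N); the robot touches nothing.
It fails at once if the tool pulls or presses on the board's tray with more than 22 N (contact force between tool and tray_a above 22 N).
It fails at once if fingers or arm touch a tray or dock (contact force between any of the fingers, the arm and dock_a above 0.5 N or contact force between any of the fingers, the arm and dock_b above 0.5 N).
It fails at once if the empty tray is moved by more than 8 mm (distance of eye_b from where it was at the start of the episode above 0.008 m).
It fails at once if the tool is let go of away from its rest (distance between tool and rest above 0.1 m and contact force between the fingers and tool below 0.1 N).
It fails at once if a bystander is moved by more than 30 mm (distance of any of ring, driver, bottle from where it was at the start of the episode above 0.03 m).
It also fails if it takes over 64 s, if anything falls off the work surface, if the arm or the gripper's body presses on something with over 40 N, if the wrist force passes 120 N, or if a joint passes its speed limit or range.

## Working session

There is one attempt and no reset: what is moved stays moved. The work goes in short steps, Python scripts to look and compute and a tool call to move; the robot and the scene stay as the last step left them, time stands still between calls to the robot, and variables do not carry over. Pictures are saved under pics/ and viewed, at most 10 in all, crops included, and the job is handed in when it is done.

Besides the shell and the picture viewer there is one more tool, called after ">>>" by a JSON object that holds its "name" and its "arguments", one argument or row to a line. carry_out: Moves the arm, as the interface text tells. Its arguments: {"type":"object","properties":{"moves":{"type":"array","items":{"type":"array","items":{"type":"number"}}},"fingers":{"type":"number"},"force":{"type":"number"}},"required":["moves"]}

```bash
mkdir -p pics; cat > h.py <<'E'
import numpy as np, cv2
from scipy.spatial.transform import Rotation as R
from bench import read_state, viewer, r
def cloud(c):
    z=c["range_z"]; v,u=np.mgrid[:480,:640]
    p=np.stack([(u-c["cx"])/c["fx"]*z,(v-c["cy"])/c["fy"]*z,z],-1)
    P=p@R.from_quat(c["orientation"]).as_matrix().T+np.array(c["xyz"]); P[z==0]=np.nan
    return P
def save(c,n,crop=None,k=1):
    im=c["pixels"][:,:,::-1]
    if crop: u0,v0,u1,v1=crop; im=im[v0:v1,u0:u1]
    cv2.imwrite("pics/"+n,cv2.resize(im,None,fx=k,fy=k,interpolation=cv2.INTER_CUBIC))
E
python3 - <<'E'
from h import *
for n in("top","side"):
    c=viewer.camera(n); save(c,n+"0.png"); P=cloud(c); np.save(n+"0.npy",P)
    print(n,c["xyz"],c["orientation"],c["fx"])
s=read_state(); print({k:np.round(v,3) for k,v in s.items()})
E
```

```text
top [ 0.36158253 -0.15876149  1.76620106] [-0.69702738  0.71355682 -0.04572076  0.05384346] 625.0238605515107
side [0.43173412 0.98379242 0.51271585] [-0.05151452  0.82004494 -0.5684913   0.04111192] 468.72749196333353
{'time': np.float64(0.1), 'joint_positions': array([-1.246,  0.333, -0.065,  1.461,  0.022,  1.35 , -0.088]), 'joint_vel': array([-0.001, -0.001,  0.002, -0.004,  0.   ,  0.001, -0.001]), 'joint_torque': array([ 2.0000e-03, -6.2454e+01,  2.5000e-02, -3.9072e+01, -6.1000e-02,
        3.7000e-02,  0.0000e+00]), 'ee_pos': array([0.213, 0.587, 0.404]), 'eef_rot': array([ 0.173,  0.985, -0.001, -0.   ]), 'ft_force': array([ 0.13 , -0.422, -0.185]), 'torque': array([0.052, 0.019, 0.009]), 'grip_force': np.float64(0.0), 'width': np.float64(0.087)}
```

View pics/top0.png

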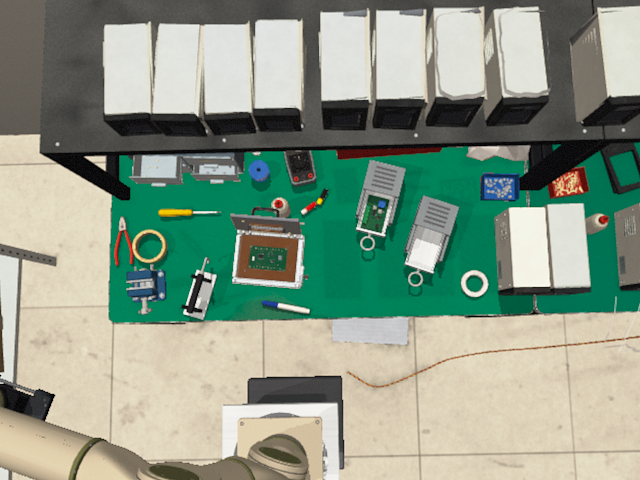

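View pics/side0.png

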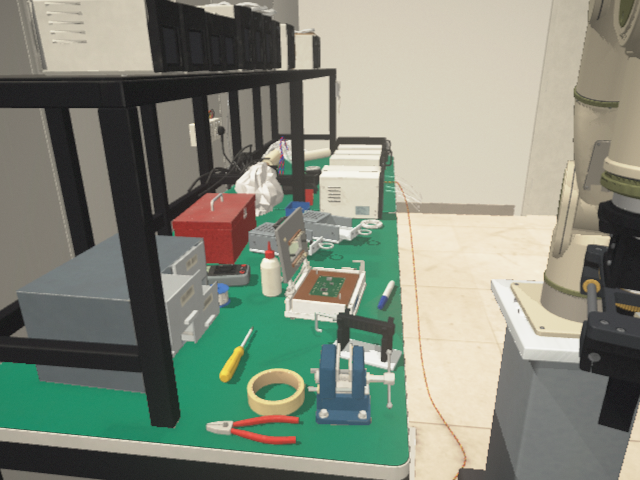

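Top view: the rest with the tool is at about (199,290), with the hook pointing up to (206,262). The board's tray and dock are at (378,200) with its eye at (367,243). The empty tray's eye is at (415,280), the test jig at (268,255) and the shelf edge at row 150. The side view shows the rest at (365,345).

```bash
python3 - <<'E'
from h import *
P=np.load("top0.npy")
def box(u0,v0,u1,v1,z0,z1):
    p=P[v0:v1,u0:u1].reshape(-1,3); return p[(p[:,2]>z0)&(p[:,2]<z1)]
def rect(p,n):
    (c,s,a)=cv2.minAreaRect((p[:,:2]*1000).astype(np.float32)); print(n,len(p),np.round(c,1),np.round(s,1),round(a,1),"z",np.round(np.median(p[:,2]),4))
print("table",np.nanmedian(P[300:312,340:360,2]))
rect(box(180,255,220,325,.004,.02),"rest base")
rect(box(180,255,220,325,.06,.1),"rest+tool top")
rect(box(180,250,225,275,.045,.1),"hook")
for n,(a,b,c,d) in dict(eyeA=(352,232,380,256),eyeB=(404,266,428,293)).items():
    p=box(a,b,c,d,.028,.05); rect(p,n)
    x=p[:,:2]; A=np.c_[2*x,np.ones(len(x))]; q=np.linalg.lstsq(A,(x**2).sum(1),rcond=None)[0]; print(" circ",q[:2],np.sqrt(q[2]+q[:2]@q[:2]))
rect(box(350,150,410,245,.055,.075),"dockA hood"); rect(box(400,185,465,280,.055,.075),"dockB hood")
rect(box(350,150,410,245,.012,.08),"dockA all"); rect(box(400,185,465,280,.012,.08),"dockB all")
print("jig max z",np.nanmax(P[205:290,230:310,2])," shelf front x,z",np.nanmin(P[130:150,200:400,0]),np.nanmedian(P[140:148,200:400,2]), P[146,300])
S=np.load("side0.npy")
m=(S[:,:,2]>.002)&(S[:,:,2]<.3)
c=viewer.camera("top"); save(c,"c1.png",(170,225,230,330),5.5)
c=viewer.camera("side"); save(c,"c2.png",(300,290,420,380),6)
E
```

```text
table -0.0010478423526297798
rest base 680 [472.9 218.5] [189.4 111.3] 0.3 z 0.0075
rest+tool top 397 [476.9 212.5] [ 46.6 156.4] 73.5 z 0.075
hook 55 [522.4 198.7] [23.3 59.8] 51.1 z 0.0694
eyeA 132 [ 593.8 -259.6] [42.1 62.2] 59.8 z 0.0386
 circ [ 0.59019795 -0.26125544] 0.02201429403959918
eyeB 140 [ 489.2 -390.7] [54.6 55.4] 87.0 z 0.038
 circ [ 0.48994468 -0.38695552] 0.022361318431244188
dockA hood 1276 [ 709.8 -292.6] [268.7 154.5] 0.3 z 0.0634
dockB hood 1254 [ 615.9 -396. ] [173. 201.] 69.4 z 0.0635
dockA all 2973 [ 715.1 -294.1] [169.7 271.7] 87.5 z 0.0447
dockB all 2693 [ 609.9 -442.2] [264.6 178.3] 1.2 z 0.0483
jig max z 0.21368368043716202  shelf front x,z 0.7283024561588496 0.5027173815632499 [ 0.73035345 -0.09674514  0.5083107 ]
```

View pics/c1.png

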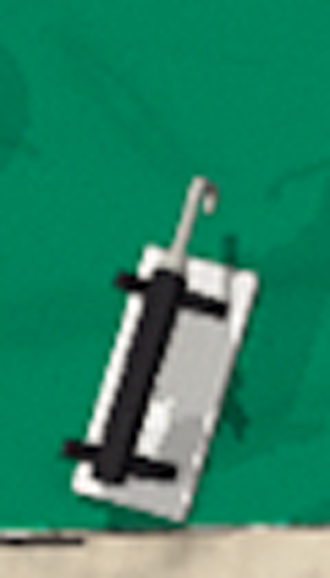

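The crop shows the handle's axis running from about (31,49)+(170,225) = (201,274) at the hook end to (190,312) at the rear. The barb's wire is seen at (207,259). Next I make the fits robust by dropping pixels at depth edges.

```bash
cat >> h.py <<'E'
def ray(c,u,v,z):
    d=R.from_quat(c["orientation"]).apply([(u-c["cx"])/c["fx"],(v-c["cy"])/c["fy"],1]); o=np.array(c["xyz"])
    return o+d*(z-o[2])/d[2]
def clean(P,t=.004):
    z=np.nan_to_num(P[:,:,2]); k=np.ones((3,3)); return np.where(((cv2.dilate(z,k)-cv2.erode(z,k))<t)[...,None],P,np.nan)
E
python3 - <<'E'
from h import *
c=viewer.camera("top"); P=cloud(c); C=clean(P)
def box(P,u0,v0,u1,v1,z0,z1):
    p=P[v0:v1,u0:u1].reshape(-1,3); return p[(p[:,2]>z0)&(p[:,2]<z1)]
def rect(p,n):
    (q,s,a)=cv2.minAreaRect((p[:,:2]*1000).astype(np.float32)); print(n,len(p),np.round(q,1),np.round(s,1),round(a,1),"z",np.round(np.median(p[:,2]),4))
a,b=ray(c,200.9,273.7,.077),ray(c,190.4,312.3,.077); print("handle",a,b,np.linalg.norm(a-b),(a+b)/2,np.degrees(np.arctan2(*(a-b)[[1,0]])))
h=box(P,180,265,215,325,.071,.085); g=c["pixels"][265:325,180:215].max(2)
rect(h,"handle pts")
rect(box(C,180,255,220,325,.004,.012),"base(+13)")
for n,b in dict(A=(345,150,412,248),B=(396,185,468,285)).items():
    rect(box(C,*b,.06,.068),"hood"+n); 
pc=c["pixels"]
for n,(a0,b0,c0,d0) in dict(A=(352,232,382,256),B=(402,266,430,293)).items():
    p=P[b0:d0,a0:c0].reshape(-1,3); col=pc[b0:d0,a0:c0].reshape(-1,3).astype(int)
    p=p[(col[:,0]>110)]; p=p[(p[:,2]>.015)&(p[:,2]<.05)]
    # re-project all to z=.038 plane
    o=np.array(c["xyz"]); x=(o+(p-o)*((.037-o[2])/(p[:,2]-o[2]))[:,None])[:,:2]
    for _ in range(8):
        q=np.linalg.lstsq(np.c_[2*x,np.ones(len(x))],(x**2).sum(1),rcond=None)[0]; e=abs(np.linalg.norm(x-q[:2],axis=1)-.018)
        x=x[e<max(.006,np.percentile(e,92))]
    print("eye",n,q[:2],np.sqrt(q[2]+q[:2]@q[:2]),len(x))
save(c,"eyes.png",(340,150,470,300),4)
E
```

```text
handle [0.50659657 0.1995117  0.077     ] [0.40319599 0.2272516  0.077     ] 0.10705691740722575 [0.45489628 0.21338165 0.077     ] -15.017475995105709
handle pts 288 [459.7 217.3] [ 47.1 121.2] 73.3 z 0.0765
base(+13) 0 [0. 0.] [0. 0.] 0.0 z nan
hoodA 3 [ 796.2 -282. ] [2.3 2.7] 1.6 z 0.0622
hoodB 0 [0. 0.] [0. 0.] 0.0 z nan
eye A [ 0.5852182  -0.25580375] 0.0183433337132014 70
eye B [ 0.4890452  -0.38892349] 0.020156532041062464 73
  return _methods._mean(a, axis=axis, dtype=dtype,
  ret = ret.dtype.type(ret / rcount)
```

View pics/eyes.png

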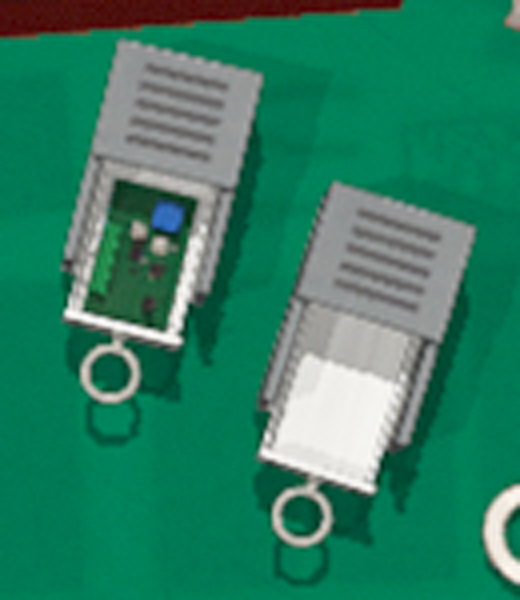

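The crop shows eye A centred at (110,373) in the crop, and eye B at (302,516). The hood A corners are (120,43), (262,73), (236,187) and (95,155), and the front plate runs from (67,316) to (180,344).

```bash
python3 - <<'E'
from h import *
c=viewer.camera("top")
f=lambda u,v,z:ray(c,340+(u+.5)/4-.5,150+(v+.5)/4-.5,z)[:2]
ea,eb=f(110,373,.037),f(302,516,.037); print("eyes",ea,eb)
for n,q in dict(A=[(120,43),(262,73),(236,187),(95,155)],B=[(334,183),(474,228),(440,342),(300,300)]).items():
    p=np.array([f(*x,.064) for x in q]); m=p.mean(0)
    ax=(p[0]-p[3])+(p[1]-p[2]); lat=(p[0]-p[1])+(p[3]-p[2])
    print(n,"hood c",m,"sizes",np.linalg.norm(ax)/2,np.linalg.norm(lat)/2,"yaw",np.degrees(np.arctan2(ax[1],ax[0])),np.degrees(np.arctan2(-lat[0],lat[1])), "eye->hood",(m-(ea if n=="A" else eb)),np.degrees(np.arctan2(*(m-(ea if n=="A" else eb))[::-1])))
a,b=f(67,314,.046),f(180,342,.046); d=a-b; print("plate",np.linalg.norm(d),np.degrees(np.arctan2(-d[0],d[1])))
E
```

```text
eyes [ 0.58517207 -0.25604798] [ 0.48241306 -0.38534906]
A hood c [ 0.76201693 -0.30771006] sizes 0.08259205824682622 0.10060262492998777 yaw -14.433055550091227 -14.144541702131905 eye->hood [ 0.17684486 -0.05166207] -16.2847814503446
B hood c [ 0.65346988 -0.44765737] sizes 0.0846319527431563 0.10033311441461645 yaw -18.739590967193287 -19.080381477825984 eye->hood [ 0.17105681 -0.06230831] -20.014408205148946
plate 0.08074709893342731 -15.504620803152374
```

```bash
cat >> h.py <<'E'
def to(x,y,z,yaw):
    """units to bring grasp point to x,y,z with handle yaw (deg)"""
    s=read_state(); q=R.from_quat(s["eef_rot"]); M=q.as_matrix(); g=np.array(s["ee_pos"])+M[:,2]*.164
    T=R.from_matrix(np.array([[-np.cos(np.radians(yaw)),-np.sin(np.radians(yaw)),0],[-np.sin(np.radians(yaw)),np.cos(np.radians(yaw)),0],[0,0,-1]]).T.T)
    X=np.array([-np.cos(np.radians(yaw)),-np.sin(np.radians(yaw)),0]); Z=np.array([0,0,-1.]); Y=np.cross(Z,X)
    T=R.from_matrix(np.c_[X,Y,Z]); d=np.array([x,y,z])-g
    print("grasp at",g.round(4),"shift now-frame",(M.T@d/.04).round(2),"shift final-frame",(T.as_matrix().T@d/.04).round(2),"turn",(np.degrees((q.inv()*T).as_rotvec())/8).round(2),"F",np.round(s["ft_force"],1),"t",s["time"],"w",round(float(s["width"]),4),"gf",s["grip_force"])
E
python3 - <<'E'
from h import *
P=cloud(viewer.camera("top")); 
for n,(a,b,c,d) in dict(vise=(125,262,168,318),jigbase=(232,236,306,290),lid=(228,205,306,236)).items():
    p=P[b:d,a:c].reshape(-1,3); p=p[p[:,2]>.03]; print(n,np.percentile(p,[1,99],axis=0).round(3).tolist())
to(.455,.213,.24,-15)
E
```

```text
vise [[0.405, 0.328, 0.032], [0.531, 0.399, 0.1]]
jigbase [[0.472, -0.072, 0.032], [0.61, 0.115, 0.058]]
lid [[0.606, -0.073, 0.036], [0.686, 0.102, 0.207]]
grasp at [0.213  0.5875 0.2406] shift now-frame [-8.88 -6.74  0.02] shift final-frame [-8.27 -7.48  0.02] turn [-0.    0.   -0.62] F [-0.1  0.3 -0.3] t 0.35 w 0.087 gf 0.0
```

>>> {"name": "carry_out", "arguments": {
  "moves": [
    [0, 0, 0, 0, 0, -0.62],
    [-0.7, -0.62, 0, 0, 0, 0],
    [-0.7, -0.62, 0, 0, 0, 0],
    [-0.7, -0.62, 0, 0, 0, 0],
    [-0.7, -0.62, 0, 0, 0, 0],
    [-0.7, -0.62, 0, 0, 0, 0],
    [-0.7, -0.62, 0, 0, 0, 0],
    [-0.7, -0.62, 0, 0, 0, 0],
    [-0.7, -0.62, 0, 0, 0, 0],
    [-0.7, -0.62, 0, 0, 0, 0],
    [-0.7, -0.62, 0, 0, 0, 0],
    [-0.7, -0.62, 0, 0, 0, 0],
    [-0.57, -0.66, 0, 0, 0, 0],
    [0, 0, 0, 0, 0, 0],
    [0, 0, 0, 0, 0, 0]
  ],
  "fingers": 87
}}

```text
time: 2.22
ee_pos: [0.455, 0.2137, 0.4048]
eef_rot: [0.13, 0.992, 0.0, -0.0]
ft_force: [0.6, 0.4, -0.1]
width: 0.0869
grip_force: 0.0
```

```bash
python3 - <<'E'
from h import *
to(.455,.213,.066,-15)
c=viewer.camera("side"); save(c,"s2.png",(300,200,460,360),3.7)
E
```

```text
grasp at [0.455  0.2138 0.2408] shift now-frame [-0.01 -0.02  4.37] shift final-frame [-0.01 -0.02  4.37] turn [ 0.   -0.    0.01] F [ 0.6  0.4 -0.1] t 2.225 w 0.0869 gf 0.0
```

View pics/s2.png

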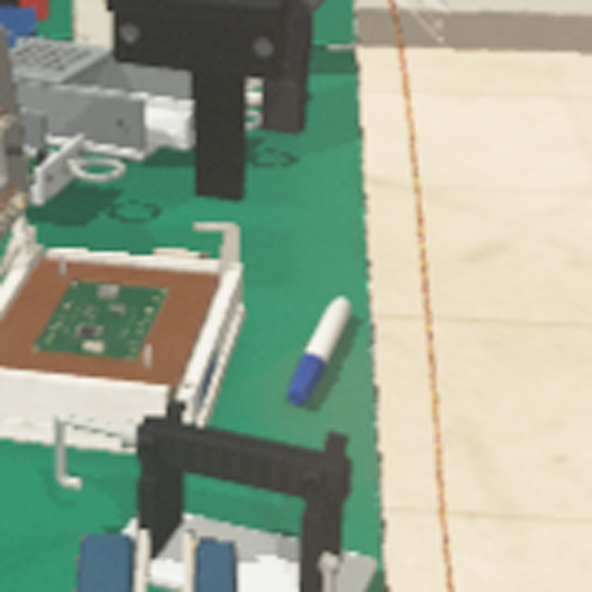

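The crop shows the fingers above, at crop position (220,150), hanging in line with the handle, which sits between saddles at (160,430) and (330,470). I descend and grip.

>>> {"name": "carry_out", "arguments": {
  "moves": [
    [0, 0, 0.7, 0, 0, 0],
    [0, 0, 0.7, 0, 0, 0],
    [0, 0, 0.7, 0, 0, 0],
    [0, 0, 0.7, 0, 0, 0],
    [0, 0, 0.6, 0, 0, 0],
    [0, 0, 0.5, 0, 0, 0],
    [0, 0, 0.3, 0, 0, 0],
    [0, 0, 0.17, 0, 0, 0],
    [0, 0, 0, 0, 0, 0],
    [0, 0, 0, 0, 0, 0]
  ]
}}

```text
time: 3.52
ee_pos: [0.4555, 0.2133, 0.2306]
eef_rot: [0.13, 0.991, 0.0, 0.0]
ft_force: [-0.8, 0.6, 0.4]
width: 0.0873
grip_force: 0.0
```

>>> {"name": "carry_out", "arguments": {
  "moves": [
    [0, 0, 0, 0, 0, 0],
    [0, 0, 0, 0, 0, 0],
    [0, 0, 0, 0, 0, 0],
    [0, 0, 0, 0, 0, 0],
    [0, 0, 0, 0, 0, 0],
    [0, 0, 0, 0, 0, 0],
    [0, 0, 0, 0, 0, 0],
    [0, 0, 0, 0, 0, 0]
  ],
  "fingers": 0,
  "force": 50
}}

```text
time: 4.53
ee_pos: [0.4558, 0.2168, 0.2308]
eef_rot: [0.129, 0.992, 0.004, 0.002]
ft_force: [3.3, 13.2, -0.2]
width: 0.0153
grip_force: 49.6
```

>>> {"name": "carry_out", "arguments": {
  "moves": [
    [0, 0.08, 0, 0, 0, 0],
    [0, 0.07, 0, 0, 0, 0],
    [0, 0, 0, 0, 0, 0],
    [0, 0, 0, 0, 0, 0]
  ]
}}

```text
time: 5.03
ee_pos: [0.4569, 0.2189, 0.2304]
eef_rot: [0.13, 0.991, 0.0, -0.0]
ft_force: [-2.3, -0.5, 7.4]
width: 0.0156
grip_force: 49.1
```

>>> {"name": "carry_out", "arguments": {
  "moves": [
    [0, 0, -0.2, 0, 0, 0],
    [0, 0, -0.4, 0, 0, 0],
    [0, 0, -0.6, 0, 0, 0],
    [0, 0, -0.8, 0, 0, 0],
    [0, 0, -0.8, 0, 0, 0],
    [0, 0, -0.8, 0, 0, 0],
    [0, 0, -0.8, 0, 0, 0],
    [0, 0, -0.8, 0, 0, 0],
    [0, 0, -0.5, 0, 0, 0],
    [0, 0, -0.3, 0, 0, 0],
    [0, 0, 0, 0, 0, 0],
    [0, 0, 0, 0, 0, 0]
  ]
}}

```text
time: 6.52
ee_pos: [0.4567, 0.2188, 0.4691]
eef_rot: [0.13, 0.991, -0.0, -0.001]
ft_force: [-0.8, 0.5, -1.0]
width: 0.0158
grip_force: 49.1
```

```bash
python3 - <<'E'
from h import *
to(.492,-.231,.306,-15)
c=viewer.camera("top");save(c,"t3.png",(160,200,290,320),4.5)
E
```

```text
grasp at [0.4565 0.2186 0.3051] shift now-frame [-3.760e+00 -1.063e+01 -1.000e-02] shift final-frame [ -3.77 -10.63  -0.02] turn [-0.01 -0.01  0.  ] F [-0.8  0.5 -1. ] t 6.525 w 0.0158 gf 49.103706712767234
```

View pics/t3.png

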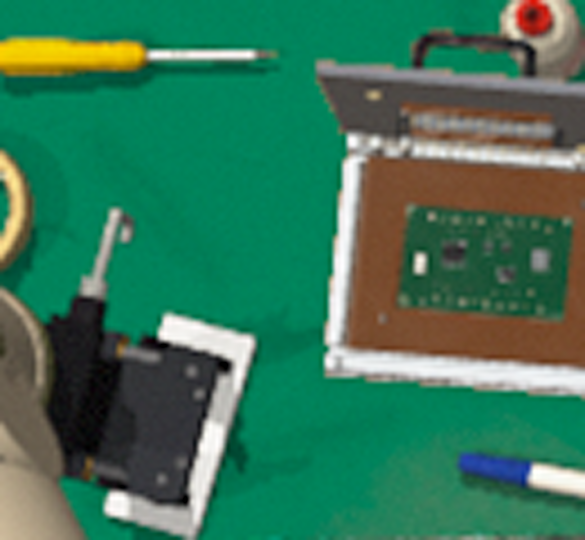

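The crop shows the tool held and lifted level, with the hook end at crop (117,213), clear of the jig. I move over to the eye.

>>> {"name": "carry_out", "arguments": {
  "moves": [
    [-0.15, -0.4, 0, 0, 0, 0],
    [-0.28, -0.8, 0, 0, 0, 0],
    [-0.28, -0.8, 0, 0, 0, 0],
    [-0.28, -0.8, 0, 0, 0, 0],
    [-0.28, -0.8, 0, 0, 0, 0],
    [-0.28, -0.8, 0, 0, 0, 0],
    [-0.28, -0.8, 0, 0, 0, 0],
    [-0.28, -0.8, 0, 0, 0, 0],
    [-0.28, -0.8, 0, 0, 0, 0],
    [-0.28, -0.8, 0, 0, 0, 0],
    [-0.28, -0.8, 0, 0, 0, 0],
    [-0.28, -0.8, 0, 0, 0, 0],
    [-0.28, -0.8, 0, 0, 0, 0],
    [-0.26, -0.63, 0, 0, 0, 0],
    [0, 0, 0.7, 0, 0, 0],
    [0, 0, 0.9, 0, 0, 0],
    [0, 0, 0.9, 0, 0, 0],
    [0, 0, 0.9, 0, 0, 0],
    [0, 0, 0.7, 0, 0, 0],
    [0, 0, 0.4, 0, 0, 0]
  ]
}}

```text
time: 9.07
ee_pos: [0.4917, -0.2315, 0.2885]
eef_rot: [0.131, 0.991, 0.0, -0.001]
ft_force: [0.6, 0.4, -0.7]
width: 0.0158
grip_force: 49.1
```

>>> {"name": "carry_out", "arguments": {
  "moves": [
    [0, 0, 0, 0, 0, 0],
    [0, 0, 0, 0, 0, 0]
  ]
}}

```text
time: 9.32
ee_pos: [0.493, -0.2312, 0.291]
eef_rot: [0.13, 0.991, -0.0, 0.001]
ft_force: [0.4, -0.4, -1.3]
width: 0.0157
grip_force: 49.1
```

```bash
python3 - <<'E'
from h import *
to(.492,-.231,.12,-15)
c=viewer.camera("top");save(c,"t4.png",(330,190,450,310),5)
c=viewer.camera("side");save(c,"s4.png",(270,190,390,270),6.5)
E
```

```text
grasp at [ 0.4932 -0.2313  0.127 ] shift now-frame [ 0.03 -0.    0.17] shift final-frame [ 0.03 -0.    0.17] turn [0.   0.01 0.  ] F [ 0.4 -0.4 -1.3] t 9.325 w 0.0157 gf 49.103817096074636
```

View pics/t4.png

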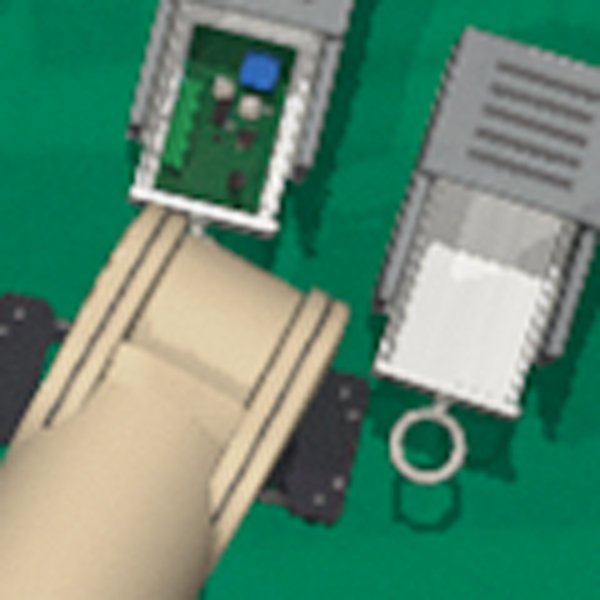

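View pics/s4.png

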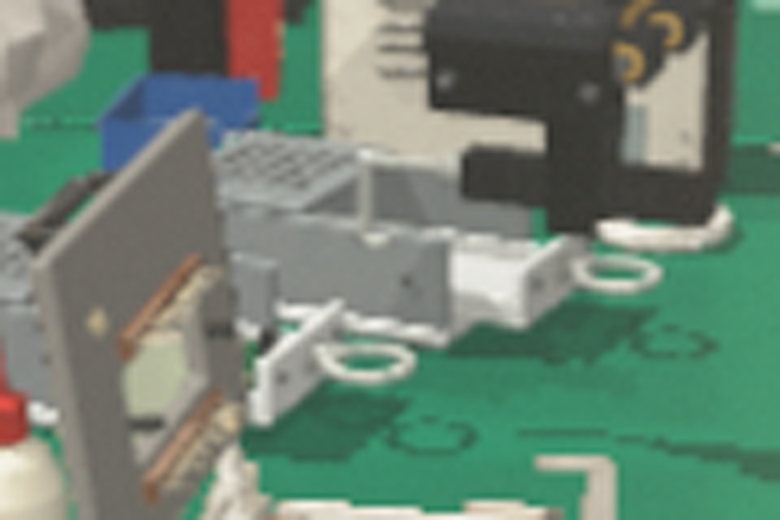

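The top view shows the arm hiding eye A, with eye B still at crop (428,443). The side view shows the upright hook wire at crop (366,165–240), the barb bottom near (374,241) and ring A centred at (366,361).

```bash
python3 - <<'E'
from h import *
c=viewer.camera("side"); P=cloud(c)
f=lambda u,v:(270+(u+.5)/6.5-.5,190+(v+.5)/6.5-.5)
print("eye",ray(c,*f(366,361),.035))
print("wire top(z .13)",ray(c,*f(366,162),.130),"tip (z .088)",ray(c,*f(374,241),.088))
u,v=map(int,np.round(f(366,205)));print("depth wire",P[v-2:v+3,u-1:u+2].round(3).tolist())
for a in [(318,357),(412,360),(366,383)]:
    u,v=map(int,np.round(f(*a)));print("ring pts",P[v,u].round(3))
a=np.radians(-15);print("predicted tip",.4932+.0965*np.cos(a),-.2313+.0965*np.sin(a))
E
```

```text
eye [ 0.58636962 -0.25676471  0.035     ]
wire top(z .13) [ 0.58442882 -0.2450416   0.13      ] tip (z .088) [ 0.58356576 -0.26481262  0.088     ]
depth wire [[[0.616, -0.477, 0.042], [0.586, -0.258, 0.113], [0.583, -0.255, 0.114]], [[0.617, -0.486, 0.036], [0.585, -0.255, 0.111], [0.583, -0.255, 0.111]], [[0.616, -0.475, 0.036], [0.585, -0.255, 0.108], [0.583, -0.256, 0.108]], [[0.617, -0.481, 0.03], [0.585, -0.255, 0.105], [0.583, -0.254, 0.105]], [[0.615, -0.469, 0.031], [0.586, -0.259, 0.101], [0.583, -0.256, 0.102]]]
ring pts [ 0.609 -0.257  0.037]
ring pts [ 0.565 -0.245  0.041]
ring pts [ 0.583 -0.232  0.036]
predicted tip 0.5864118422368951 -0.2562760378523933
```

>>> {"name": "carry_out", "arguments": {
  "moves": [
    [-0.1, 0, 0.2, 0, 0, 0],
    [0, 0, 0.3, 0, 0, 0],
    [0, 0, 0.3, 0, 0, 0],
    [0, 0, 0.2, 0, 0, 0],
    [0, 0, 0.1, 0, 0, 0],
    [0, 0, 0, 0, 0, 0],
    [0, 0, 0, 0, 0, 0]
  ]
}}

```text
time: 10.35
ee_pos: [0.4967, -0.2319, 0.2462]
eef_rot: [0.13, 0.991, 0.0, 0.0]
ft_force: [-1.2, 0.0, -1.2]
width: 0.0155
grip_force: 49.1
```

>>> {"name": "carry_out", "arguments": {
  "moves": [
    [0, 0, 0.08, 0, 0, 0],
    [0, 0, 0.08, 0, 0, 0],
    [0, 0, 0.06, 0, 0, 0],
    [0, 0, 0, 0, 0, 0]
  ]
}}

```text
time: 10.85
ee_pos: [0.4965, -0.2318, 0.2369]
eef_rot: [0.13, 0.991, 0.0, -0.0]
ft_force: [-0.3, 0.5, -2.4]
width: 0.0156
grip_force: 49.1
```

```bash
python3 - <<'E'
from h import *
to(.492,-.231,.06,-15)
c=viewer.camera("side");save(c,"s5.png",(270,190,390,270),6.5)
E
```

```text
grasp at [ 0.4964 -0.2318  0.0729] shift now-frame [ 0.11 -0.01  0.32] shift final-frame [ 0.11 -0.01  0.32] turn [ 0. -0.  0.] F [-0.3  0.5 -2.4] t 10.85 w 0.0156 gf 49.10386353159993
```

View pics/s5.png

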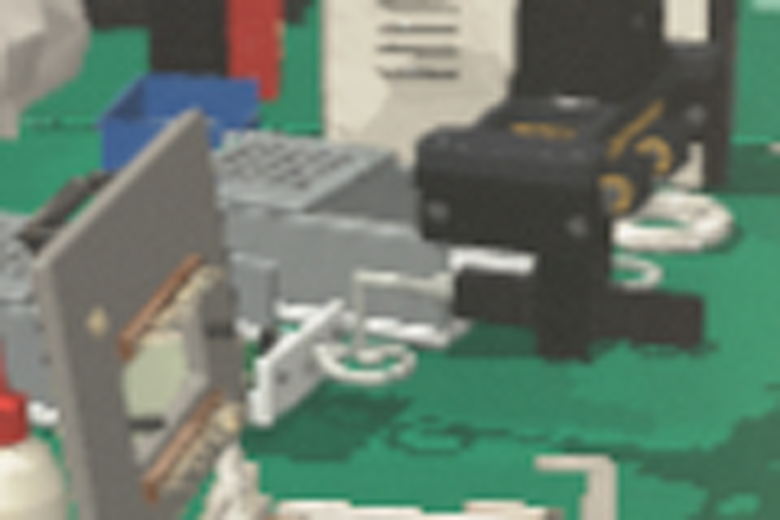

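The picture shows the upright wire at crop (360,275–350) entering ring A, centred at (366,361), with no contact. I lower it the rest of the way.

>>> {"name": "carry_out", "arguments": {
  "moves": [
    [0, 0, 0.08, 0, 0, 0],
    [0, 0, 0.08, 0, 0, 0],
    [0, 0, 0.08, 0, 0, 0],
    [0, 0, 0.08, 0, 0, 0],
    [0, 0, 0, 0, 0, 0],
    [0, 0, 0, 0, 0, 0]
  ]
}}

```text
time: 11.65
ee_pos: [0.4966, -0.2319, 0.2244]
eef_rot: [0.13, 0.991, 0.0, 0.0]
ft_force: [0.4, -0.2, -1.0]
width: 0.0156
grip_force: 49.1
```

>>> {"name": "carry_out", "arguments": {
  "moves": [
    [0.1, 0, 0, 0, 0, 0],
    [0.1, 0, 0, 0, 0, 0],
    [0.1, 0, 0, 0, 0, 0],
    [0.06, 0, 0, 0, 0, 0],
    [0.06, 0, 0, 0, 0, 0],
    [0.06, 0, 0, 0, 0, 0],
    [0.06, 0, 0, 0, 0, 0],
    [0.06, 0, 0, 0, 0, 0],
    [0.06, 0, 0, 0, 0, 0],
    [0.06, 0, 0, 0, 0, 0]
  ]
}}

```text
time: 12.9
ee_pos: [0.4687, -0.2244, 0.2244]
eef_rot: [0.13, 0.991, 0.0, 0.0]
ft_force: [2.4, -0.6, -2.5]
width: 0.0159
grip_force: 49.1
```

>>> {"name": "carry_out", "arguments": {
  "moves": [
    [0.07, 0, 0, 0, 0, 0],
    [0.07, 0, 0, 0, 0, 0],
    [0.07, 0, 0, 0, 0, 0],
    [0.07, 0, 0, 0, 0, 0],
    [0.07, 0, 0, 0, 0, 0],
    [0.07, 0, 0, 0, 0, 0],
    [0.07, 0, 0, 0, 0, 0],
    [0.07, 0, 0, 0, 0, 0]
  ]
}}

```text
time: 13.9
ee_pos: [0.447, -0.2185, 0.2243]
eef_rot: [0.13, 0.991, 0.0, -0.0]
ft_force: [3.0, -0.6, -2.2]
width: 0.0156
grip_force: 49.1
```

>>> {"name": "carry_out", "arguments": {
  "moves": [
    [0.06, 0, 0, 0, 0, 0],
    [0.06, 0, 0, 0, 0, 0],
    [0.05, 0, 0, 0, 0, 0],
    [0.04, 0, 0, 0, 0, 0],
    [0.03, 0, 0, 0, 0, 0],
    [0, 0, 0, 0, 0, 0]
  ]
}}

```text
time: 14.65
ee_pos: [0.4377, -0.2161, 0.2242]
eef_rot: [0.13, 0.991, 0.0, -0.0]
ft_force: [2.6, 0.4, -2.8]
width: 0.0158
grip_force: 49.1
```

>>> {"name": "carry_out", "arguments": {
  "moves": [
    [0.03, 0, 0, 0, 0, 0],
    [0.03, 0, 0, 0, 0, 0],
    [0, 0, 0, 0, 0, 0]
  ]
}}

```text
time: 15.02
ee_pos: [0.4354, -0.2155, 0.2243]
eef_rot: [0.13, 0.991, 0.0, -0.0]
ft_force: [2.6, 0.4, -1.9]
width: 0.0155
grip_force: 49.1
```

>>> {"name": "carry_out", "arguments": {
  "moves": [
    [0.03, 0, 0, 0, 0, 0],
    [0.03, 0, 0, 0, 0, 0],
    [0, 0, 0, 0, 0, 0]
  ]
}}

```text
time: 15.4
ee_pos: [0.4331, -0.2149, 0.2243]
eef_rot: [0.13, 0.991, 0.0, -0.0]
ft_force: [2.5, 1.3, -2.0]
width: 0.0158
grip_force: 49.1
```

>>> {"name": "carry_out", "arguments": {
  "moves": [
    [0.03, 0, 0, 0, 0, 0],
    [0.03, 0, 0, 0, 0, 0],
    [0, 0, 0, 0, 0, 0]
  ]
}}

```text
time: 15.78
ee_pos: [0.4308, -0.2142, 0.2243]
eef_rot: [0.13, 0.991, 0.0, -0.0]
ft_force: [1.9, 1.8, -2.8]
width: 0.0154
grip_force: 49.1
```

>>> {"name": "carry_out", "arguments": {
  "moves": [
    [0.03, 0, 0, 0, 0, 0],
    [0.03, 0, 0, 0, 0, 0],
    [0, 0, 0, 0, 0, 0]
  ]
}}

```text
time: 16.15
ee_pos: [0.4284, -0.2136, 0.2243]
eef_rot: [0.13, 0.991, 0.0, -0.0]
ft_force: [1.5, 1.1, -2.7]
width: 0.0159
grip_force: 49.1
```

>>> {"name": "carry_out", "arguments": {
  "moves": [
    [0.03, 0, 0, 0, 0, 0],
    [0.03, 0, 0, 0, 0, 0],
    [0, 0, 0, 0, 0, 0]
  ]
}}

```text
time: 16.52
ee_pos: [0.4261, -0.213, 0.2243]
eef_rot: [0.13, 0.991, 0.0, -0.0]
ft_force: [2.5, 1.7, -1.9]
width: 0.016
grip_force: 49.1
```

>>> {"name": "carry_out", "arguments": {
  "moves": [
    [0.03, 0, 0, 0, 0, 0],
    [0.03, 0, 0, 0, 0, 0],
    [0, 0, 0, 0, 0, 0]
  ]
}}

```text
time: 16.9
ee_pos: [0.4238, -0.2124, 0.2243]
eef_rot: [0.13, 0.991, 0.0, -0.0]
ft_force: [2.6, 0.6, -2.9]
width: 0.0156
grip_force: 49.1
```

>>> {"name": "carry_out", "arguments": {
  "moves": [
    [0.03, 0, 0, 0, 0, 0],
    [0.03, 0, 0, 0, 0, 0],
    [0, 0, 0, 0, 0, 0]
  ]
}}

```text
time: 17.27
ee_pos: [0.4221, -0.2119, 0.2246]
eef_rot: [0.13, 0.991, -0.0, 0.001]
ft_force: [5.9, 0.4, -3.8]
width: 0.0157
grip_force: 49.1
```

>>> {"name": "carry_out", "arguments": {
  "moves": [
    [0.02, 0, 0, 0, 0, 0],
    [0, 0, 0, 0, 0, 0]
  ]
}}

```text
time: 17.52
ee_pos: [0.4218, -0.2117, 0.2248]
eef_rot: [0.13, 0.991, -0.0, 0.002]
ft_force: [9.0, -1.3, -5.8]
width: 0.0157
grip_force: 49.1
```

>>> {"name": "carry_out", "arguments": {
  "moves": [
    [0.005, 0, 0, 0, 0, 0],
    [0, 0, 0, 0, 0, 0],
    [0, 0, 0, 0, 0, 0],
    [0, 0, 0, 0, 0, 0],
    [0, 0, 0, 0, 0, 0],
    [0, 0, 0, 0, 0, 0]
  ]
}}

```text
time: 18.27
ee_pos: [0.4218, -0.2117, 0.2249]
eef_rot: [0.13, 0.992, -0.0, 0.002]
ft_force: [8.2, -1.3, -6.2]
width: 0.0157
grip_force: 49.1
```

>>> {"name": "carry_out", "arguments": {
  "moves": [
    [-0.08, 0, 0, 0, 0, 0],
    [-0.1, 0, 0, 0, 0, 0],
    [-0.1, 0, 0, 0, 0, 0],
    [-0.1, 0, 0, 0, 0, 0],
    [-0.08, 0, 0, 0, 0, 0],
    [0, 0, 0, 0, 0, 0],
    [0, 0, 0, 0, 0, 0]
  ]
}}

```text
time: 19.15
ee_pos: [0.4383, -0.2163, 0.2242]
eef_rot: [0.13, 0.991, 0.0, -0.0]
ft_force: [-0.3, 0.4, -0.5]
width: 0.0158
grip_force: 49.1
```

>>> {"name": "carry_out", "arguments": {
  "moves": [
    [0, 0, -0.06, 0, 0, 0],
    [0, 0, -0.07, 0, 0, 0],
    [0, 0, -0.07, 0, 0, 0],
    [0, 0, 0, 0, 0, 0]
  ]
}}

```text
time: 19.65
ee_pos: [0.4385, -0.2163, 0.2326]
eef_rot: [0.13, 0.991, 0.0, 0.0]
ft_force: [0.2, -0.6, -2.2]
width: 0.0157
grip_force: 49.1
```

>>> {"name": "carry_out", "arguments": {
  "moves": [
    [0, 0, -0.1, 0, 0, 0],
    [0, 0, -0.1, 0, 0, 0],
    [0, 0, -0.1, 0, 0, 0],
    [0, 0, -0.1, 0, 0, 0],
    [0, 0, -0.1, 0, 0, 0],
    [0, 0, -0.2, 0, 0, 0],
    [0, 0, -0.4, 0, 0, 0],
    [0, 0, -0.6, 0, 0, 0],
    [0, 0, -0.8, 0, 0, 0],
    [0, 0, -0.8, 0, 0, 0],
    [0, 0, -0.8, 0, 0, 0],
    [0, 0, -0.8, 0, 0, 0],
    [0, 0, -0.6, 0, 0, 0],
    [0, 0, -0.4, 0, 0, 0],
    [0, 0, 0, 0, 0, 0],
    [0, 0, 0, 0, 0, 0]
  ]
}}

```text
time: 21.65
ee_pos: [0.4383, -0.2162, 0.4675]
eef_rot: [0.13, 0.991, 0.0, -0.001]
ft_force: [0.9, 0.7, -1.7]
width: 0.0158
grip_force: 49.1
```

```bash
python3 - <<'E'
from h import *
to(.4567,.2188,.305,-15)
E
```

```text
grasp at [ 0.4381 -0.2162  0.3035] shift now-frame [ 2.36 10.63 -0.03] shift final-frame [ 2.36 10.62 -0.04] turn [-0.   -0.01  0.  ] F [ 0.9  0.7 -1.7] t 21.65 w 0.0158 gf 49.10384644716942
```

>>> {"name": "carry_out", "arguments": {
  "moves": [
    [0.1, 0.4, 0, 0, 0, 0],
    [0.18, 0.8, 0, 0, 0, 0],
    [0.18, 0.8, 0, 0, 0, 0],
    [0.18, 0.8, 0, 0, 0, 0],
    [0.18, 0.8, 0, 0, 0, 0],
    [0.18, 0.8, 0, 0, 0, 0],
    [0.18, 0.8, 0, 0, 0, 0],
    [0.18, 0.8, 0, 0, 0, 0],
    [0.18, 0.8, 0, 0, 0, 0],
    [0.18, 0.8, 0, 0, 0, 0],
    [0.18, 0.8, 0, 0, 0, 0],
    [0.18, 0.8, 0, 0, 0, 0],
    [0.18, 0.8, 0, 0, 0, 0],
    [0.1, 0.6, 0, 0, 0, 0],
    [0, 0, 0, 0, 0, 0],
    [0, 0, 0, 0, 0, 0],
    [0, 0, 0, 0, 0, 0]
  ]
}}

```text
time: 23.78
ee_pos: [0.457, 0.2167, 0.4683]
eef_rot: [0.131, 0.991, -0.0, 0.0]
ft_force: [-0.1, -0.5, -1.1]
width: 0.0154
grip_force: 49.1
```

```bash
python3 - <<'E'
from h import *
to(.4567,.2188,.0664,-15)
E
```

```text
grasp at [0.457  0.2167 0.3043] shift now-frame [0.02 0.05 5.95] shift final-frame [0.02 0.05 5.95] turn [-0.    0.   -0.01] F [-0.1 -0.5 -1.1] t 23.775 w 0.0154 gf 49.10393502304032
```

Go down, easing off near the flared cheeks (tool origin at about 0.09).

>>> {"name": "carry_out", "arguments": {
  "moves": [
    [0.02, 0.05, 0.4, 0, 0, 0],
    [0, 0, 0.8, 0, 0, 0],
    [0, 0, 0.8, 0, 0, 0],
    [0, 0, 0.8, 0, 0, 0],
    [0, 0, 0.8, 0, 0, 0],
    [0, 0, 0.7, 0, 0, 0],
    [0, 0, 0.5, 0, 0, 0],
    [0, 0, 0.2, 0, 0, 0],
    [0, 0, 0.1, 0, 0, 0],
    [0, 0, 0.1, 0, 0, 0],
    [0, 0, 0.1, 0, 0, 0],
    [0, 0, 0.1, 0, 0, 0],
    [0, 0, 0.1, 0, 0, 0],
    [0, 0, 0.1, 0, 0, 0],
    [0, 0, 0.1, 0, 0, 0],
    [0, 0, 0.1, 0, 0, 0],
    [0, 0, 0.05, 0, 0, 0],
    [0, 0, 0, 0, 0, 0],
    [0, 0, 0, 0, 0, 0]
  ]
}}

```text
time: 26.15
ee_pos: [0.4565, 0.2199, 0.2345]
eef_rot: [0.13, 0.991, 0.0, 0.0]
ft_force: [0.9, -0.2, -1.6]
width: 0.0156
grip_force: 49.1
```

>>> {"name": "carry_out", "arguments": {
  "moves": [
    [0, 0, 0.05, 0, 0, 0],
    [0, 0, 0.05, 0, 0, 0],
    [0, 0, 0, 0, 0, 0],
    [0, 0, 0, 0, 0, 0]
  ]
}}

```text
time: 26.65
ee_pos: [0.4565, 0.2199, 0.2305]
eef_rot: [0.13, 0.991, 0.0, 0.0]
ft_force: [-1.2, 0.1, 1.2]
width: 0.0159
grip_force: 49.1
```

Touching the saddle floors, with the same seated height as before and no side force. I open and look before retreating.

>>> {"name": "carry_out", "arguments": {
  "moves": [
    [0, 0, 0.02, 0, 0, 0],
    [0, 0, 0, 0, 0, 0]
  ]
}}

```text
time: 26.9
ee_pos: [0.4566, 0.2199, 0.2303]
eef_rot: [0.13, 0.991, 0.0, -0.0]
ft_force: [-4.4, -2.5, 11.6]
width: 0.0156
grip_force: 49.0
```

>>> {"name": "carry_out", "arguments": {
  "moves": [
    [0, 0, 0, 0, 0, 0],
    [0, 0, 0, 0, 0, 0],
    [0, 0, 0, 0, 0, 0],
    [0, 0, 0, 0, 0, 0],
    [0, 0, 0, 0, 0, 0],
    [0, 0, 0, 0, 0, 0],
    [0, 0, 0, 0, 0, 0],
    [0, 0, 0, 0, 0, 0]
  ],
  "fingers": 87
}}

```text
time: 27.9
ee_pos: [0.4565, 0.2198, 0.2296]
eef_rot: [0.13, 0.991, 0.0, -0.0]
ft_force: [0.3, -1.0, -0.3]
width: 0.084
grip_force: 0.0
```

>>> {"name": "carry_out", "arguments": {
  "moves": [
    [0, 0, -0.2, 0, 0, 0],
    [0, 0, -0.4, 0, 0, 0],
    [0, 0, -0.7, 0, 0, 0],
    [0, 0, -0.8, 0, 0, 0],
    [0, 0, -0.8, 0, 0, 0],
    [0, 0, -0.8, 0, 0, 0],
    [0, 0, -0.8, 0, 0, 0],
    [0, 0, -0.5, 0, 0, 0],
    [0.8, 0.6, 0, 0, 0, 0],
    [0.8, 0.6, 0, 0, 0, 0],
    [0, 0.8, 0, 0, 0, 0],
    [0, 0.8, 0, 0, 0, 0],
    [0, 0.8, 0, 0, 0, 0],
    [0, 0.8, 0, 0, 0, 0],
    [0, 0, 0, 0, 0, 0],
    [0, 0, 0, 0, 0, 0]
  ]
}}

```text
time: 29.9
ee_pos: [0.4402, 0.4057, 0.4303]
eef_rot: [0.131, 0.991, 0.0, 0.0]
ft_force: [0.7, -0.4, -0.3]
width: 0.0869
grip_force: 0.0
```

```bash
python3 - <<'E'
from h import *
c=viewer.camera("top");save(c,"t6.png",(130,150,470,350),2.3)
E
```

```text
(no output)
```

View pics/t6.png

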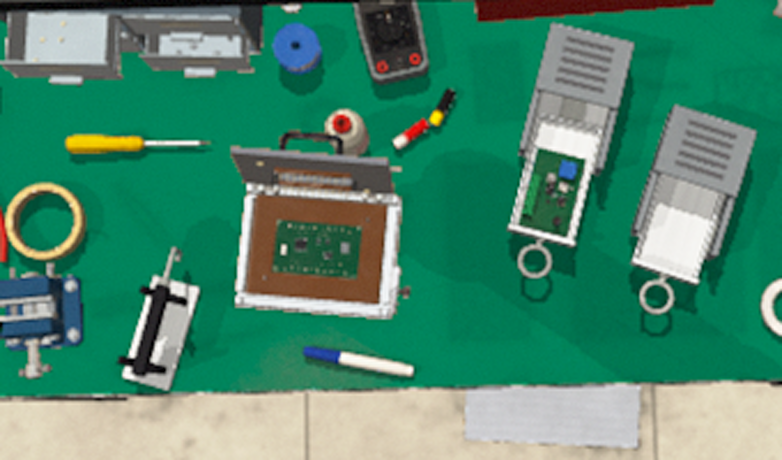

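The tool lies in its rest at crop (155,325). Tray A is out with its eye at (534,258), the empty tray's eye at (657,296) is unchanged, and the bystanders are in place.

```bash
python3 -c "
from h import *
print(r.close_job())"
```

```text
the job is handed in; nothing more can be done
None
```

The board's tray is out against its stop, after about 0.75 s of a roughly 10 N pull, and the tool is back in its rest. The empty tray and bystanders look undisturbed; I handed the job in at about 30 s, and no verdict came back.

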